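# Pack the rest and swing the clamped microscope camera arm onto it

### The arm

A 6-joint arm with a two-finger parallel gripper is mounted at the origin on the work surface. World frame = base frame: x ahead of the robot, y to its left, z up, the work surface at z = 0. Lengths are in m, angles in rad, forces in N, time in s.
With the tool pointing down it reaches from about 0.25 to 0.8 m from the base axis. Payload 3.9 kg.
Tool frame: the origin (TCP) lies between the finger pads; the fingertips stand nose_length ahead of it and the grasp point (between the pads) lies 11 mm behind it (nose_length is the distance from the TCP to the fingertips, in m); z points along the fingers, y is the line along which they close (so a half turn about z gives the same grasp; the last joint's range is limited). The gripper opens to 85 mm and grips with 20 to 120 N. Pads are 22 mm wide; open, the fingers measure 114 mm over their backs; the gripper's body (76 mm by 85 mm) begins 54 mm behind the grasp point. The pads swing forward as they close: fully open they stand 13 mm farther back than shut.
Start: joints at [0, 0.26, -0.138, 1.173, 0, 1.571], TCP at [0.525, -0, 0.239] pointing down, gripper open.
Joint ranges: [-2.78, 2.78], [-0.83, 1.72], [-1.28, 1.37], [-1.9, 2.12], [-1.57, 1.48], [-3.14, 3.14]. Speed limits (rad/s): [2.57, 2.57, 3.14, 3.14, 3.14, 3.14].

### API

Orientations are given as a unit quaternion [w, x, y, z].
In Python, from workcell import * gives the robot as it stands. The module is installed in compiled form; this text tells all that it offers. Calls block until the motion is done:
- goto(position, orientation): joint-space move of the TCP to a pose.
- line_to(position, max_speed=0.15, attitude=None, force_limit=None): straight line of the TCP; attitude=None keeps the orientation; max_speed is the mean speed in m/s. With force_limit (N) it stops when the force on the tool has changed by that much, and returns True; else False.
- goto_joints(angles): joint-space move.
- set_gripper(opening): finger opening in m; the grip force is fixed at half the most; returns when the fingers have stopped.
- pause(seconds).
- inverse_kinematics(position, orientation): joint angles nearest the present ones, or None.
- state(): the state.
- read_camera(name): name is "scene" or "side" or "wrist"; returns a dict with "image" (400x640x3 uint8, blue, green, red), "fx", "fy", "cx", "cy" (pixels), "R" (3x3) and "t" (3): a world point X has camera coordinates R X + t. Camera axes: x right, y down, z forward; pixel columns grow to the right and rows downward; lengths in m; the calibration is good to about 2 mm. A picture is of the moment at which its call begins. There is no depth.
A pose or a line that the arm cannot do raises Unreachable and nothing moves.
- finish_job(): hands the job in; it is judged then, once.
The state is a dict: "time": time; "joint_positions": joint angles; "qvel": joint speeds; "effort": joint torques, N m; "ee_pos": TCP position; "ee_rot": TCP orientation; "contact_force": force on the tool from outside, world axes, zero at the start; "wrist_torque": the same for the moment, N m; "grip_width": finger opening in m; "gripper_force": force on a finger pad.
Only numpy, scipy, OpenCV 4.12 (cv2) and the standard library are available. Lean on these libraries where they do the work, as an engineer would, in place of code of your own. Each camera call takes 0.05 s, during which the arm holds its last target. There are 200 camera calls.

### The job

Bring the camera arm into its working position: stack spacer plates squarely on the rest, adding to any already there, until the arm's gap above the rest is filled snugly and no further plate would fit; back off the red clamp's screw just enough (never more than a third of a turn) to swing the arm squarely over the stack, and tighten the screw fully again so that the arm bears on the plates. Then press the green test button fully down and let it come up. Leave the vials and other things on the bench alone.

Things in the scene. Friction and masses are not known exactly. Their poses are not given: they have to be found in the camera images.
- mount: white steel base plate, 285 x 220 x 10 mm, fixed to the bench, with the camera arm's pivot, clamp and rest; origin on its underside on the pivot axis of the camera arm, z up. The clamp screw's axis is 62 mm from the pivot along -x; the rest is 150 mm from the pivot in the direction -0.576 rad (from x towards -y)
- rest_top (a point): centre of the top of the dark rest block (64 x 46 mm, 16 mm above the bench, long side along the line from the pivot); plates are stacked on it lying the same way. It takes five plates (30 mm): clamped down, the arm's underside would come 29.5 mm above the rest; backed off, a spring lifts the arm 2 mm and it clears five plates by 1.5 mm
- carrier: the camera arm with its pivot hub: origin on the pivot axis, on the underside of the base (it rises 2 mm when unclamped; its own axes do not turn with the arm). The arm is a 30 mm wide, 10 mm thick blue bar reaching 170 mm from the pivot (top of bar and hub 55.5 mm above the bench), with a hub of 68 mm diameter and a black camera barrel
- camera_grip (a point): point on the axis of the upright black camera barrel on the arm (36 mm diameter, from 55.5 to 105.5 mm above the bench), 20 mm below its top, 85 mm from the pivot: the place to take hold of to swing the arm; its x axis points along the arm away from the pivot
- swing (a joint): angle of the camera arm, rad: 0 = squarely over the rest; it is parked at +1.0 to +1.25 (anticlockwise from above is positive), stops at -0.2 and 1.35; turns easily (0.03 N m) once the clamp is backed off, is held by the clamp otherwise
- screw_grip (a point): centre of the yellow T-bar handle of the clamp screw (bar 52 long, 12 thick, 24 mm high, centre 112 mm above the bench), on the vertical screw axis; its x axis runs along the bar and turns with it; at 0 rad the bar lies along the mount's x
- screw (a joint): clamp screw angle, rad: 0 = fully tight (end stop), grows when turned anticlockwise from above, which backs it off; coarse thread, the strap rises about 4 mm in 1.4 rad, the bar stays at its height; the arm is quite free from about 1.2 rad; more than 2.1 rad (a third of a turn) lets the clamp come adrift; takes 0.2 to 0.3 N m to turn and stays where it is left
- toe: red clamp strap under the screw, 70 x 24 x 10 mm, which presses on the rim of the arm's hub; it rises and falls with the screw; its origin is on the pivot axis
- test_button_top (a point): centre of the top of the green round push button (28 mm diameter) on the white control box (200 x 120 x 55 mm, fixed), 18 + 55 mm above the bench when up
- test_button (a joint): travel of the test button, m: 0 = up, 0.006 = fully down; spring, 5 N when fully down
- mat: blue bench mat, 240 x 310 x 2 mm, fixed, with the stock of spacer plates; origin at the centre of its underside
- plate_1: loose brass spacer plate, 60 x 40 x 6 mm (x, y, z), 120 g, all seven alike; origin at the centre of its underside, x along its length; may already lie stacked on the rest at the start, or be absent
- plate_2: loose brass spacer plate, 60 x 40 x 6 mm (x, y, z), 120 g, all seven alike; origin at the centre of its underside, x along its length; may already lie stacked on the rest at the start, or be absent
- plate_3: loose brass spacer plate, 60 x 40 x 6 mm (x, y, z), 120 g, all seven alike; origin at the centre of its underside, x along its length; starts flat on the blue mat
- plate_4: loose brass spacer plate, 60 x 40 x 6 mm (x, y, z), 120 g, all seven alike; origin at the centre of its underside, x along its length; starts flat on the blue mat
- plate_5: loose brass spacer plate, 60 x 40 x 6 mm (x, y, z), 120 g, all seven alike; origin at the centre of its underside, x along its length; starts flat on the blue mat
- plate_6: loose brass spacer plate, 60 x 40 x 6 mm (x, y, z), 120 g, all seven alike; origin at the centre of its underside, x along its length; starts flat on the blue mat
- plate_7: loose brass spacer plate, 60 x 40 x 6 mm (x, y, z), 120 g, all seven alike; origin at the centre of its underside, x along its length; starts flat on the blue mat
- vial_1: small capped glass vial, 26 mm diameter, 48 mm high, bystander; origin at its foot
- vial_2: small capped glass vial, 26 mm diameter, 48 mm high, bystander; origin at its foot
- cap: white vial cap, 28 mm diameter, 12 mm high, bystander
- dish: clear closed dish, 70 mm diameter, 14 mm high, bystander
- marker: orange marker pen, 130 x 14 x 12 mm, bystander
- slide_box: yellow slide box, 90 x 60 x 30 mm, bystander
Not all that is in view belongs to the job. What is shaped like the plate_3 but black is not meant.

How it is judged:
On the way, in this order (a step that is already met when the one before it is completed fails the run):
1. the clamp screw is backed off until the arm is free, the arm still parked (value of joint screw above 1.1 rad and value of joint swing above 0.7 rad), for 0.2 s.
2. the arm is swung squarely over the full stack while the clamp is backed off (value of joint screw above 1 rad and ((z of plate_1 in the frame of rest_top between 0.0215 and 0.0265 m and horizontal distance between plate_1 and rest_top below 0.012 m and angle between the x axis of plate_1 and the x axis of camera_grip, either way round below 0.35 rad) or (z of plate_2 in the frame of rest_top between 0.0215 and 0.0265 m and horizontal distance between plate_2 and rest_top below 0.012 m and angle between the x axis of plate_2 and the x axis of camera_grip, either way round below 0.35 rad) or (z of plate_3 in the frame of rest_top between 0.0215 and 0.0265 m and horizontal distance between plate_3 and rest_top below 0.012 m and angle between the x axis of plate_3 and the x axis of camera_grip, either way round below 0.35 rad) or (z of plate_4 in the frame of rest_top between 0.0215 and 0.0265 m and horizontal distance between plate_4 and rest_top below 0.012 m and angle between the x axis of plate_4 and the x axis of camera_grip, either way round below 0.35 rad) or (z of plate_5 in the frame of rest_top between 0.0215 and 0.0265 m and horizontal distance between plate_5 and rest_top below 0.012 m and angle between the x axis of plate_5 and the x axis of camera_grip, either way round below 0.35 rad) or (z of plate_6 in the frame of rest_top between 0.0215 and 0.0265 m and horizontal distance between plate_6 and rest_top below 0.012 m and angle between the x axis of plate_6 and the x axis of camera_grip, either way round below 0.35 rad) or (z of plate_7 in the frame of rest_top between 0.0215 and 0.0265 m and horizontal distance between plate_7 and rest_top below 0.012 m and angle between the x axis of plate_7 and the x axis of camera_grip, either way round below 0.35 rad)) and value of joint swing between -0.12 and 0.12 rad), for 0.2 s.
3. the screw is fully tight again and the arm bears on the plates (value of joint screw below 0.25 rad and contact force between carrier and toe above 5 N and value of joint swing between -0.12 and 0.12 rad and ((z of plate_1 in the frame of rest_top between 0.0215 and 0.0265 m and horizontal distance between plate_1 and rest_top below 0.012 m and angle between the x axis of plate_1 and the x axis of camera_grip, either way round below 0.35 rad) or (z of plate_2 in the frame of rest_top between 0.0215 and 0.0265 m and horizontal distance between plate_2 and rest_top below 0.012 m and angle between the x axis of plate_2 and the x axis of camera_grip, either way round below 0.35 rad) or (z of plate_3 in the frame of rest_top between 0.0215 and 0.0265 m and horizontal distance between plate_3 and rest_top below 0.012 m and angle between the x axis of plate_3 and the x axis of camera_grip, either way round below 0.35 rad) or (z of plate_4 in the frame of rest_top between 0.0215 and 0.0265 m and horizontal distance between plate_4 and rest_top below 0.012 m and angle between the x axis of plate_4 and the x axis of camera_grip, either way round below 0.35 rad) or (z of plate_5 in the frame of rest_top between 0.0215 and 0.0265 m and horizontal distance between plate_5 and rest_top below 0.012 m and angle between the x axis of plate_5 and the x axis of camera_grip, either way round below 0.35 rad) or (z of plate_6 in the frame of rest_top between 0.0215 and 0.0265 m and horizontal distance between plate_6 and rest_top below 0.012 m and angle between the x axis of plate_6 and the x axis of camera_grip, either way round below 0.35 rad) or (z of plate_7 in the frame of rest_top between 0.0215 and 0.0265 m and horizontal distance between plate_7 and rest_top below 0.012 m and angle between the x axis of plate_7 and the x axis of camera_grip, either way round below 0.35 rad)) and (contact force between carrier and plate_1 above 2 N or contact force between carrier and plate_2 above 2 N or contact force between carrier and plate_3 above 2 N or contact force between carrier and plate_4 above 2 N or contact force between carrier and plate_5 above 2 N or contact force between carrier and plate_6 above 2 N or contact force between carrier and plate_7 above 2 N)), for 0.2 s.
4. with the arm clamped, the test button is pressed fully down (value of joint test_button above 0.005 m and value of joint screw below 0.25 rad and contact force between carrier and toe above 5 N), for 0.05 s.
At the end, for the whole second after the job is handed in: Five plates in all stacked on the rest (the top one within 12 mm of its centre and lying along the arm within 0.35 rad), the arm within 0.12 rad of squarely over them and bearing on them, the clamp screw within 0.25 rad of fully tight, the test button up again, everything at rest (all of step 3 and value of joint test_button below 0.001 m and linear speed of each of carrier, plate_1, plate_2, plate_3, plate_4, plate_5, plate_6, plate_7 below 0.02 m/s); the robot touches nothing.
It fails at once if the clamp screw is backed off by more than a third of a turn (value of joint screw above 2.1 rad).
It fails at once if a bystander is pushed more than 30 mm or tipped over (distance of any of vial_1, vial_2, cap, dish, marker, slide_box from where it was at the start of the episode above 0.03 m or angle between any of vial_1, vial_2's own z axis and vertical above 0.6 rad).
Of plate_1, plate_2 only 1 to 2 are there at a start; the rules pass over those that are not, and their reading is None.
At some moment in a run one of plate_3, plate_4, plate_5, plate_6, plate_7 may be knocked a few centimetres aside while the robot is not near it.
Once in a run the grip may slacken for a moment while it holds something.
It also fails if it takes over 210 s, if anything falls off the work surface, if the arm or the gripper's body presses on something with over 40 N, if the wrist force passes 120 N, or if a joint passes its speed limit or range.

## Working session

There is one attempt and no reset: what is moved stays moved. The work goes in short steps, each a Python script; the robot and the scene stay as the last script left them, time stands still between calls to the robot, and variables do not carry over. Pictures are saved under pics/ and viewed, at most 14 in all, crops included, and the job is handed in when it is done.

```bash
ls; mkdir -p pics; python3 - <<'E'
from workcell import *
import cv2,numpy as np
for n in ("scene","side"):
    c=read_camera(n); cv2.imwrite(f"pics/{n}0.png",c["image"]); print(n,c["fx"],c["fy"],c["cx"],c["cy"],np.round(c["R"],4).tolist(),c["t"])
s=state();print(s)
try: print(nose_length)
except Exception as e: print(e)
E
```

```text
pics
scene 500.4624322885732 500.4624322885732 314.9411953762556 190.82634703461628 [[0.8273, 0.5615, -0.0145], [0.3692, -0.5631, -0.7393], [-0.4233, 0.6063, -0.6732]] [-0.43719329 -0.12097115  1.5801779 ]
side 404.2032566047463 404.2032566047463 310.5916969390229 202.83100392695073 [[-0.9993, -0.0341, 0.0128], [-0.0307, 0.5989, -0.8003], [0.0196, -0.8001, -0.5995]] [0.49492299 0.08508096 1.25640727]
{'time': 0.1, 'joint_positions': array([ 7.21215186e-06,  2.60601016e-01, -1.39256814e-01,  1.17271556e+00,
       -8.91269973e-06,  1.57081322e+00]), 'qvel': array([-0.00237563, -0.00104381,  0.00144492,  0.00235583, -0.00199084,
        0.00075507]), 'effort': array([ 1.30990822e-03, -4.06508374e+01,  2.54527545e+01,  1.01374229e-02,
        8.82594691e-05,  5.67244470e-06]), 'ee_pos': array([5.24386188e-01, 9.97625428e-07, 2.38550878e-01]), 'ee_rot': array([-6.25126282e-04,  7.07109922e-01,  7.07103082e-01, -6.31443655e-04]), 'contact_force': array([-0.42467774,  0.11537404,  0.65148717]), 'wrist_torque': array([ 0.01158279,  0.01465696, -0.01293275]), 'gripper_force': 0.0, 'grip_width': 0.08531714636613487}
0.008
```

View pics/scene0.png

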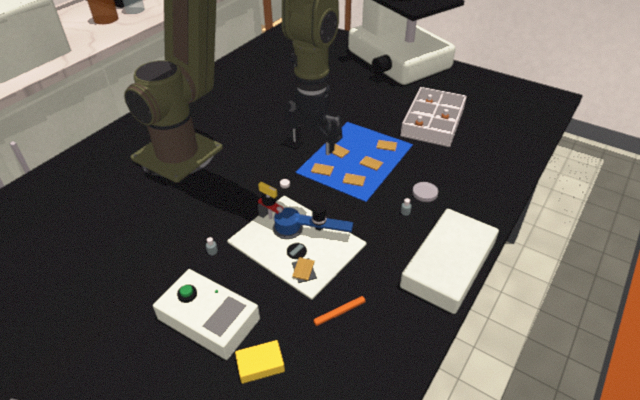

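View pics/side0.png

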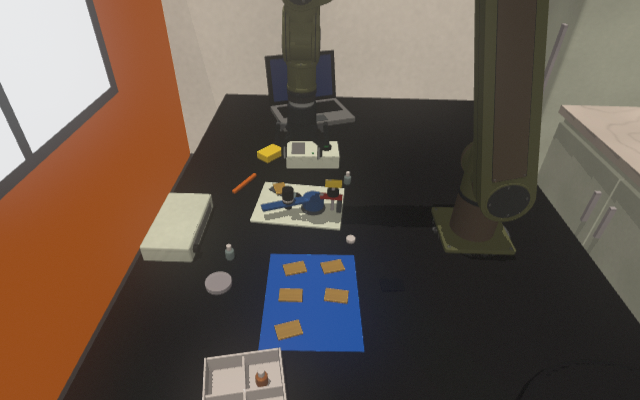

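Candidates: orange plates on the mat, scene (341,151), (387,145), (371,163), (322,169), (355,180); one or two more lie on the rest at (303,269). The black disc at (297,250) and the dark patch in the side view at (393,285) are not meant, and the yellow T-bar (267,190) and slide box (260,361) are not plates. I'll go above the mount and the mat with the wrist camera.

```bash
cat > h.py <<'E'
from workcell import *
import cv2,numpy as np
from scipy.spatial.transform import Rotation as Rot
def ray(c,px,z):
    R=np.array(c["R"]);t=np.array(c["t"])
    d=R.T@np.array([(px[0]-c["cx"])/c["fx"],(px[1]-c["cy"])/c["fy"],1.0]);o=-R.T@t
    return o+d*((z-o[2])/d[2])
def proj(c,X):
    p=np.array(c["R"])@np.array(X)+np.array(c["t"]);return np.array([p[0]/p[2]*c["fx"]+c["cx"],p[1]/p[2]*c["fy"]+c["cy"]])
def hsv(c): return cv2.cvtColor(c["image"],cv2.COLOR_BGR2HSV)
def blobs(m,amin=30):
    cs,_=cv2.findContours(m.astype(np.uint8),cv2.RETR_EXTERNAL,cv2.CHAIN_APPROX_NONE)
    return sorted([k for k in cs if cv2.contourArea(k)>amin],key=lambda k:-cv2.contourArea(k))
def down(yaw):
    "tool down, closing line (y) at world angle yaw (mod pi)"
    y=np.array([np.cos(yaw),np.sin(yaw),0]);z=np.array([0,0,-1.]);x=np.cross(y,z)
    q=Rot.from_matrix(np.c_[x,y,z]).as_quat();return [q[3],q[0],q[1],q[2]]
def rects(c,mask,z,amin=60):
    "centre, long-axis yaw, size of each blob cast to plane z"
    out=[]
    for k in blobs(mask,amin):
        P=np.array([ray(c,p[0],z)[:2] for p in k])
        (cx,cy),(w,h),a=cv2.minAreaRect((P*1000).astype(np.float32))
        if w<h: w,h,a=h,w,a+90
        a=(a+90)%180-90
        out.append((round(cx/1000,4),round(cy/1000,4),round(np.deg2rad(a),3),round(w),round(h)))
    return out
def plates(H): return (H[...,0]>8)&(H[...,0]<24)&(H[...,1]>110)&(H[...,2]>90)
E
python3 - <<'E'
from h import *
for n in ("scene","side"):
    c=read_camera(n);H=hsv(c)
    print(n,"orange");[print(r) for r in rects(c,plates(H),0.008)]
    m=(H[...,1]<60)&(H[...,2]>150)
    print("white",rects(c,m,0.010,800))
    g=(H[...,0]>50)&(H[...,0]<80)&(H[...,1]>120)
    print("green",rects(c,g,0.073,20))
    b=(H[...,0]>100)&(H[...,0]<125)&(H[...,1]>120)
    print("blue",rects(c,b,0.0555,100))
    y=(H[...,0]>20)&(H[...,0]<32)&(H[...,1]>140); print("yellow",rects(c,y,0.124,20))
E
```

```text
scene orange
(1.3014, 0.1182, np.float64(-1.571), 455, 63)
(0.6695, -0.4129, np.float64(0.882), 94, 77)
(-1.1026, 0.593, np.float64(-0.538), 330, 111)
(0.7421, -0.2162, np.float64(1.103), 133, 20)
(0.6042, -0.1632, np.float64(-1.226), 65, 41)
(-0.4045, 0.9815, np.float64(-0.877), 332, 33)
(0.3542, 0.0141, np.float64(-0.035), 77, 35)
(0.5385, 0.1871, np.float64(0.299), 57, 39)
(0.4356, 0.1757, np.float64(0.3), 56, 39)
(0.5419, 0.2808, np.float64(0.019), 58, 39)
(0.5395, 0.3852, np.float64(0.343), 56, 40)
(-0.0884, 1.1789, np.float64(-1.042), 327, 21)
(0.4268, 0.2772, np.float64(-0.118), 55, 38)
white [(0.4782, 1.3578, np.float64(0.152), 1256, 1210), (1.0525, 0.1881, np.float64(1.567), 978, 136), (-1.0136, 0.4443, np.float64(-0.537), 1030, 735), (0.8858, 0.0706, np.float64(-1.57), 304, 149), (0.5409, -0.1039, np.float64(-0.092), 287, 222), (0.4915, -0.3844, np.float64(0.051), 231, 142), (-0.4094, -0.0666, np.float64(-1.571), 647, 212), (0.5912, 0.6259, np.float64(-1.37), 317, 169), (-0.4051, 0.7497, np.float64(-0.885), 475, 167)]
green [(0.4578, -0.3979, np.float64(-0.985), 29, 29)]
bl
[... 562 characters left out ...]
8, 52)
(0.7398, -0.2152, np.float64(1.1), 140, 21)
(0.5822, 0.5161, np.float64(-1.449), 29, 21)
(0.6104, -0.1892, np.float64(-1.279), 66, 39)
white [(0.0118, -2.4602, np.float64(1.291), 2947, 1401), (2.3444, -1.9485, np.float64(-0.988), 3441, 700), (1.0033, -2.0741, np.float64(-1.219), 3134, 1138), (-0.7814, -0.7551, np.float64(1.025), 743, 325), (0.9126, 0.0001, np.float64(1.57), 277, 144), (0.6196, 0.5155, np.float64(0.198), 167, 120), (1.7649, -0.5045, np.float64(-0.988), 726, 78), (0.5365, -0.0976, np.float64(-0.093), 282, 223)]
green []
blue [(0.4822, 0.3312, np.float64(-1.546), 293, 226)]
yellow [(0.6432, -0.2307, np.float64(0.891), 106, 85), (0.43, -0.0556, np.float64(0.006), 49, 44)]
```

```bash
python3 - <<'E'
from h import *
for i,(p,z) in enumerate([((0.48,0.25),0.30),((0.56,-0.1),0.33)]):
    goto([p[0],p[1],z],down(np.pi/2)); pause(.3)
    c=read_camera("wrist"); cv2.imwrite(f"pics/w{i}.png",c["image"]); np.save(f"w{i}.npy",c,allow_pickle=True)
    R=np.array(c["R"]); print("cam at",-R.T@c["t"],state()["ee_pos"],c["fx"],R[2])
    H=hsv(c)
    for zz in ((0.008,) if i==0 else (0.022,0.028)): print([r for r in rects(c,plates(H),zz,200)])
    if i: 
        y=(H[...,0]>20)&(H[...,0]<32)&(H[...,1]>140); print("yellow",rects(c,y,0.124,60))
        m=(H[...,1]<60)&(H[...,2]>150);print("white",rects(c,m,0.010,800))
E
```

```text
cam at [0.41104122 0.24981557 0.43524533] [0.48023994 0.24923372 0.29984058] 298.71026791267155 [ 2.73542760e-01 -4.68516290e-04 -9.61859729e-01]
[(0.421, 0.2831, np.float64(-0.126), 58, 38), (0.4301, 0.1805, np.float64(0.297), 58, 38), (0.614, -0.1836, np.float64(-1.248), 66, 42), (0.5347, 0.3903, np.float64(0.343), 59, 38), (0.5376, 0.2863, np.float64(0.008), 58, 38), (0.5333, 0.192, np.float64(0.312), 58, 38), (0.4367, -0.1682, np.float64(-0.021), 69, 30), (0.731, -0.2314, np.float64(1.099), 99, 25)]
cam at [ 0.49079762 -0.09867064  0.46541822] [ 0.56006346 -0.09929334  0.3299749 ] 298.71026791267155 [ 2.73830311e-01  7.82001689e-04 -9.61777703e-01]
[(0.4239, 0.2706, np.float64(-0.126), 57, 39), (0.4326, 0.1709, np.float64(0.293), 56, 39), (0.537, 0.2736, np.float64(0.009), 56, 39), (0.5328, 0.1821, np.float64(0.308), 57, 38), (0.6079, -0.1698, np.float64(-1.239), 61, 41), (0.9761, -0.4342, np.float64(1.57), 88, 43), (0.9764, 0.2389, np.float64(1.57), 87, 43), (0.7383, -0.2008, np.float64(1.1), 105, 19), (0.5376, 0.3647, np.float64(0.287), 57, 18), (0.6433, -0.3998, np.float64(1.048), 93, 31)]
[(0.4248, 0.2656, np.float64(-0.126), 56, 39), (0.4334, 0.1673, np.float64(0.293), 55, 38), (0.5364, 0.2685, np.float64(0.009), 55, 39), (0.5322, 0.1783, np.float64(0.308), 56, 38), (0.6063, -0.1688, np.float64(-1.239), 60, 40), (0.9695, -0.4297, np.float64(1.57), 87, 42), (0.9699, 0.2343, np.float64(1.57), 86, 42), (0.735, -0.1994, np.float64(1.1), 103, 18), (0.537, 0.3584, np.float64(0.287), 57, 18), (0.6412, -0.3958, np.float64(1.048), 91, 31)]
yellow [(0.6274, -0.3412, np.float64(0.882), 77, 65), (0.4298, -0.0711, np.float64(-0.035), 53, 15)]
white [(0.5372, -0.1005, np.float64(-0.094), 284, 220), (0.5053, -0.424, np.float64(0.051), 220, 133), (0.5152, -0.0248, np.float64(-0.093), 227, 73), (0.8848, 0.0029, np.float64(1.57), 159, 59), (0.7332, 0.2591, np.float64(1.571), 67, 65)]
```

View pics/w1.png

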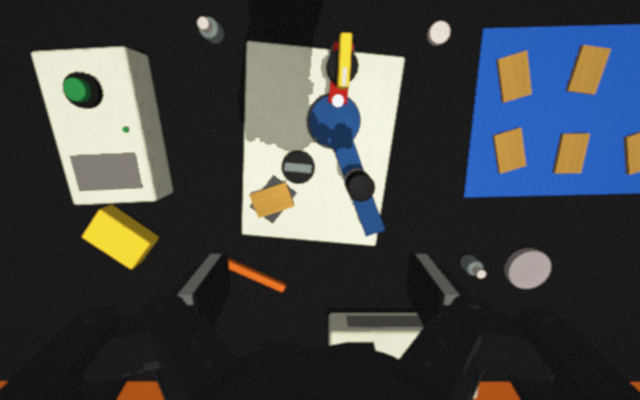

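View pics/w0.png

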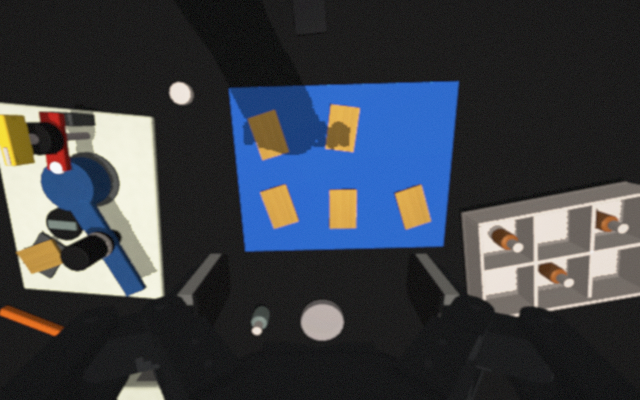

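w1 shows the white mount with the hub at (333,120), barrel (360,185), yellow T-bar (345,60) and a plate skewed on the dark rest at (272,200). The black disc on the mount is at (297,167). w0 shows five brass plates on the mat and a black decoy plate off it at (310,15). Next: a close look at the rest and pivot, and a touch calibration of fingertip height.

```bash
python3 - <<'E'
from h import *
print(state()["time"])
def bar(c):
    H=hsv(c);return rects(c,(H[...,0]>20)&(H[...,0]<32)&(H[...,1]>140),.124,60)
for i,p in enumerate([(0.60,-0.16,.2),(0.50,-0.08,.26)]):
    goto(p,down(np.pi/2)); pause(.3)
    c=read_camera("wrist"); cv2.imwrite(f"pics/x{i}.png",c["image"]);H=hsv(c)
    R=np.array(c["R"]);print("cam",-R.T@c["t"])
    for zz in (.022,.028): print(zz,[r for r in rects(c,plates(H),zz,400)][:4])
    b=(H[...,0]>100)&(H[...,0]<125)&(H[...,1]>120)
    print("blue",[r for r in rects(c,b,.0555,400)]); print("yel",bar(c))
    print("white",rects(c,(H[...,1]<60)&(H[...,2]>150),.010,3000))
# touch calibration on empty mat
for w in (.04,.055):
    set_gripper(w); goto([.482,.235,.06],down(np.pi/2)); pause(.2)
    hit=line_to([.482,.235,.0],max_speed=.03,force_limit=4); print(w,hit,state()["ee_pos"],state()["grip_width"]); line_to([.482,.235,.08])
print(state()["time"])
E
```

```text
3.2667
cam [ 0.53108754 -0.15905985  0.33711432]
0.022 [(0.6084, -0.17, np.float64(-1.233), 60, 41), (0.7322, -0.2109, np.float64(1.1), 123, 19), (0.6685, -0.4143, np.float64(0.881), 97, 82), (0.5383, 0.1628, np.float64(0.289), 57, 11)]
0.028 [(0.6069, -0.1698, np.float64(-1.233), 59, 40), (0.7284, -0.21, np.float64(1.1), 121, 18), (0.6659, -0.4094, np.float64(0.881), 96, 80), (0.5381, 0.1567, np.float64(0.289), 56, 10)]
blue [(0.5166, 0.1168, np.float64(0.022), 160, 65), (0.5076, -0.0672, np.float64(0.692), 103, 71), (0.6164, -0.0275, np.float64(0.376), 73, 31)]
yel [(0.6238, -0.3312, np.float64(0.883), 67, 57), (0.4613, -0.0793, np.float64(1.57), 13, 3)]
white [(0.5501, -0.102, np.float64(-0.093), 258, 219), (0.5183, -0.4281, np.float64(0.051), 192, 139), (0.4894, -0.0157, np.float64(-0.089), 141, 59)]
cam [ 0.43129896 -0.07988607  0.39466814]
0.022 [(0.4219, 0.2692, np.float64(-0.126), 56, 39), (0.4306, 0.17, np.float64(0.294), 56, 39), (0.5301, 0.181, np.float64(0.307), 57, 39), (0.534, 0.2722, np.float64(0.006), 55, 39)]
0.028 [(0.4221, 0.2636, np.float64(-0.126), 55, 39), (0.4306, 0.1659, np.float64(0.294), 55, 38), (0.5285, 0.1768, np.float64(0.307), 56, 38), (0.5324, 0.2666, np.float64(0.006), 54, 39)]
blue [(0.4781, 0.2066, np.float64(0.025), 212, 211), (0.5112, -0.0747, np.float64(0.08), 106, 65), (0.6272, -0.0215, np.float64(0.368), 49, 29)]
yel [(0.6026, -0.3217, np.float64(0.893), 72, 66), (0.4291, -0.0709, np.float64(-0.0), 51, 14)]
white [(0.5371, -0.1011, np.float64(-0.091), 285, 218), (0.513, -0.4331, np.float64(0.051), 224, 136), (0.5199, -0.0253, np.float64(-0.091), 236, 73)]
0.04 True [0.48189908 0.23494197 0.00854919] 0.03958968582606828
0.055 True [0.48190266 0.2349403  0.0060259 ] 0.055244822253098284
12.4917
```

View pics/x0.png

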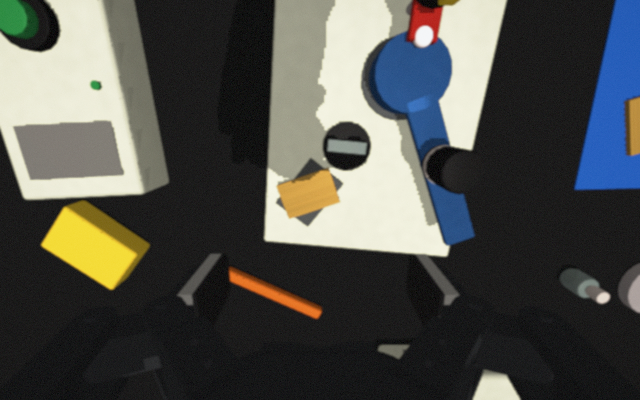

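View pics/x1.png

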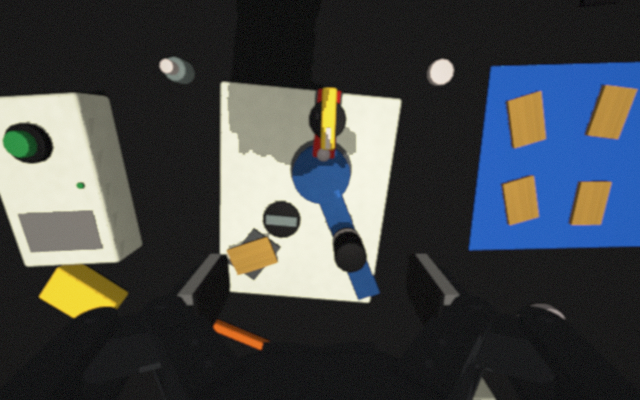

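```bash
cat >> h.py <<'E'
MY=-.092; REST=np.array([.6085,-.170]); RY=MY-.576; PIV=np.array([.491,-.077])
def best(p,yaw):
    o=[]
    for y in (yaw,yaw+np.pi):
        q=inverse_kinematics(p,down(y))
        if q is not None:o.append((abs(q[5]),y))
    return down(min(o)[1])
def look(x,y,z=.17):
    goto([x,y,z],best([x,y,z],np.pi/2)); pause(.2); return read_camera("wrist")
def on_mat(c):
    return [r for r in rects(c,plates(hsv(c)),.008,300) if .35<r[0]<.65 and .05<r[1]<.40 and 48<r[3]<70 and 30<r[4]<50]
def pick(x,y,yaw,ztcp,up=.15):
    q=best([x,y,ztcp],yaw+np.pi/2); set_gripper(.056); goto([x,y,up],q)
    line_to([x,y,ztcp+.02],.2); h=line_to([x,y,ztcp],.05,force_limit=8)
    set_gripper(.03); s=state(); return h,s["grip_width"],s["gripper_force"]
E
python3 - <<'E'
from h import *
from scipy.optimize import least_squares
c=look(.50,-.08,.26);H=hsv(c)
b=(H[...,0]>100)&(H[...,0]<125)&(H[...,1]>120)
P=np.vstack([[ray(c,p[0],.0555)[:2] for p in k] for k in blobs(b,300)])
P=P[(np.hypot(*(P-PIV).T)<.042)&(np.hypot(*(P-PIV).T)>.028)&(P[:,0]>PIV[0]-.01)&(P[:,1]<PIV[1]+.01)]
f=least_squares(lambda v:np.hypot(*(P-v[:2]).T)-.034,PIV,loss="soft_l1",f_scale=.001);print("hub",f.x,len(P),f.cost)
print("disc",ray(c,(282,218),.02))
set_gripper(0.0); x,y=REST; goto([x,y,.08],best([x,y,.08],RY+np.pi/2)); pause(.2)
print(line_to([x,y,.02],.03,force_limit=3),state()["ee_pos"],state()["grip_width"]); line_to([x,y,.08])
print(state()["time"])
E
```

```text
hub [ 0.49025306 -0.07407638] 53 2.9424143334783534e-05
disc [ 0.55395803 -0.12564716  0.02      ]
True [ 0.60838131 -0.16996771  0.03009117] 0.000410087203222746
17.75
```

Touch gives the stack top at z≈0.022, so there is one plate on the rest and four are needed. First I square the skewed one.

```bash
python3 - <<'E'
from h import *
x,y=.6084,-.170
print(pick(x,y,-1.233,.0242,.10))
line_to([x,y,.045],.1); print(state()["grip_width"])
ee=state()["ee_rot"]; R=Rot.from_quat([ee[1],ee[2],ee[3],ee[0]]).as_matrix(); yw=np.arctan2(R[1,1],R[0,1])
x,y=REST; line_to([x,y,.045],.05,attitude=down(yw+RY+1.233)); print(state()["grip_width"])
print(line_to([x,y,.0245],.04,force_limit=6),state()["ee_pos"][2]); set_gripper(.054); line_to([x,y,.12],.2)
c=look(x,y,.2); print([rects(c,plates(hsv(c)),.022,400)[0]]); cv2.imwrite("pics/y0.png",c["image"])
c=look(.48,.26,.30); print(on_mat(c),state()["time"])
E
```

```text
(False, 0.03753035983533204, 60.370774269104004)
0.037259530789280605
0.03738652785330371
True 0.024990584138185157
[(0.6078, -0.1694, np.float64(-0.676), 60, 41)]
[(0.421, 0.2828, np.float64(-0.126), 58, 38), (0.4302, 0.1804, np.float64(0.291), 58, 38), (0.535, 0.3905, np.float64(0.335), 59, 38), (0.5333, 0.1921, np.float64(0.31), 58, 38), (0.5377, 0.286, np.float64(0.025), 58, 37)] 25.575
```

```bash
cat > stack.py <<'E'
from h import *
import sys
def one(i,guess):
    c=look(guess[0]+.0,guess[1],.17); L=on_mat(c); L.sort(key=lambda r:np.hypot(r[0]-guess[0],r[1]-guess[1])); r=L[0]; print("target",r)
    x,y,a=r[:3]; print("pick",pick(x,y,a,.0102,.06)); line_to([x,y,.13],.25)
    w=state()["grip_width"]; print("width",w)
    if w<.034: print("LOST");return False
    X,Y=REST; zb=.016+.006*i+.0082
    goto([X,Y,.13],best([X,Y,.13],RY+np.pi/2)); w=state()["grip_width"]; print("width",w)
    if w<.034: print("LOST");return False
    line_to([X,Y,zb+.015],.2); print("hit",line_to([X,Y,zb-.001],.03,force_limit=6),state()["ee_pos"][2]-zb, state()["grip_width"])
    set_gripper(.054); line_to([X,Y,.14],.25)
    c=look(X,Y,.2); cv2.imwrite(f"pics/s{i}.png",c["image"]); print("stack",rects(c,plates(hsv(c)),.022+.006*i,400)[:1],state()["time"]); return True
E
python3 - <<'E'
from stack import *
one(1,(.4302,.1804))
E
```

```text
target (0.4301, 0.1802, np.float64(0.296), 59, 38)
pick (False, 0.03767808318408351, 59.69230592250824)
width 0.03765050716401485
width 0.037628447377991404
hit True 0.0006111624274105915 0.037195191512691655
stack [(0.6075, -0.1692, np.float64(-0.672), 60, 41)] 33.4167
```

View pics/s1.png

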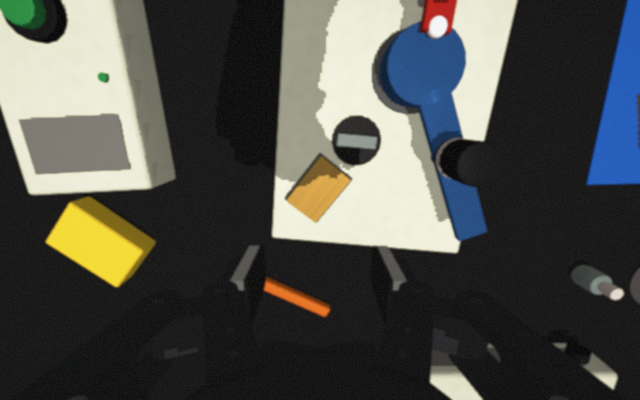

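The stack at (318,188) is square on the rest, along the line to the hub. Three more plates to go.

```bash
python3 - <<'E'
from stack import *
for i,g in ((2,(.5333,.1921)),(3,(.421,.2828)),(4,(.5377,.286))):
    if not one(i,g): break
E
```

```text
target (0.5338, 0.1918, np.float64(0.309), 59, 38)
pick (False, 0.03740510699627732, 59.94047820568085)
width 0.03760152185652181
width 0.03746983160046754
hit True 0.0006378716737465914 0.03753074091656452
stack [(0.6072, -0.1695, np.float64(-0.668), 60, 41)] 41.8083
target (0.4209, 0.2828, np.float64(-0.124), 59, 39)
pick (False, 0.03764064910705931, 59.83310580253601)
width 0.03743591726983329
width 0.03708829280505085
hit True 0.000598702644239571 0.03745228038742406
stack [(0.6074, -0.1696, np.float64(-0.672), 61, 41)] 50.9667
target (0.5378, 0.2862, np.float64(0.015), 59, 38)
pick (False, 0.03756153371137428, 60.09212851524353)
width 0.03740245121898182
width 0.037554373815095354
hit True 0.000643468459186565 0.037361190298498874
stack [(0.6072, -0.1694, np.float64(-0.676), 61, 41)] 59.875
```

```bash
cat >> h.py <<'E'
SX,SY=.429,-.0705
def barlook():
    c=look(SX,SY,.28);H=hsv(c)
    for t in (.124,):
        print("bar",[r for r in rects(c,(H[...,0]>18)&(H[...,0]<34)&(H[...,1]>110)&(H[...,2]>70),t,100) if abs(r[0]-SX)<.05 and abs(r[1]-SY)<.05])
    return c
def turn(a0,a1,z,n=6):
    "grip T-bar at bar yaw a0, turn it to a1 (world), release"
    for k in (0,1):
        q0=inverse_kinematics([SX,SY,z],down(a0+np.pi/2+k*np.pi)); 
        if q0 is None: continue
        lo,hi=sorted([q0[5],q0[5]-(a1-a0)])   # tool down: +yaw = -j6
        if lo>-3.1 and hi<3.1: break
    else: raise SystemExit("no j6 range")
    o=a0+np.pi/2+k*np.pi
    set_gripper(.04); goto([SX,SY,.19],down(o)); line_to([SX,SY,z+.025],.2); print("hit",line_to([SX,SY,z],.05,force_limit=8))
    set_gripper(.0); print("grip",state()["grip_width"],"tq",state()["wrist_torque"])
    for s in np.linspace(0,1,n+1)[1:]:
        goto([SX,SY,z],down(o+s*(a1-a0))); st=state(); print(round(s*(a1-a0),2),"w",round(st["grip_width"],4),"tq",np.round(st["wrist_torque"],2),"F",np.round(st["contact_force"],1))
    set_gripper(.04); line_to([SX,SY,.19],.2)
E
python3 - <<'E'
from h import *
c=barlook(); cv2.imwrite("pics/b0.png",c["image"][60:340,120:520])
for k in range(2):
  for a in (0,.5,1.0,1.5):
    q=inverse_kinematics([SX,SY,.106],down(MY+np.pi/2+k*np.pi+a)); print(k,a,None if q is None else np.round(q,2))
print(state()["time"])
E
```

```text
bar [(0.4278, -0.0703, np.float64(-0.008), 53, 14)]
0 0 [-0.16  0.22 -0.58  0.78  0.   -0.07]
0 0.5 [-0.16  0.22 -0.58  0.78  0.   -0.57]
0 1.0 [-0.16  0.22 -0.58  0.78  0.   -1.07]
0 1.5 [-0.16  0.22 -0.58  0.78  0.   -1.57]
1 0 [-0.16  0.22 -0.58  0.78  0.    3.07]
1 0.5 [-0.16  0.22 -0.58  0.78  0.    2.57]
1 1.0 [-0.16  0.22 -0.58  0.78  0.    2.07]
1 1.5 [-0.16  0.22 -0.58  0.78  0.    1.57]
61.0083
```

View pics/b0.png

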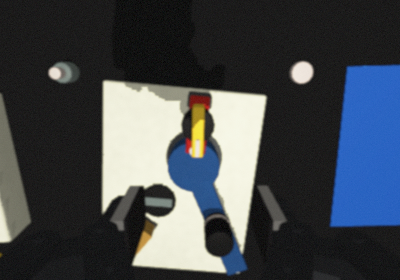

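```bash
python3 - <<'E'
from h import *
turn(-.03,MY+1.45,.104)
c=barlook(); cv2.imwrite("pics/b1.png",c["image"][60:340,120:520]); print(state()["time"])
E
```

```text
hit False
grip 0.011066150413485012 tq [-0.1814293   0.12081384  0.1226872 ]
0.23 w 0.011 tq [-0.81  0.16  0.28] F [-0.3 -5.   2.7]
0.46 w 0.0109 tq [-0.99  0.24  0.3 ] F [-2.2 -5.   4.9]
0.69 w 0.0108 tq [-1.07  0.2   0.27] F [-1.1 -4.7  4.5]
0.93 w 0.011 tq [-1.12  0.14  0.34] F [-0.8 -5.2  4.6]
1.16 w 0.011 tq [-1.22  0.19  0.24] F [-0.7 -6.   3.8]
1.39 w 0.011 tq [-1.18  0.16  0.24] F [-0.1 -6.1  3.8]
bar [(0.428, -0.0703, np.float64(1.344), 50, 18)]
67.675
```

View pics/b1.png

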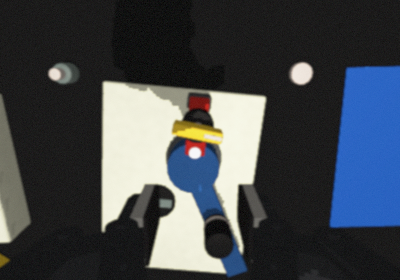

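```bash
python3 - <<'E'
from h import *
PIV=np.array([.4906,-.0755]); z=.079; A0=.37
P=lambda a,zz=z:[*(PIV+.085*np.array([np.cos(a),np.sin(a)])),zz]
for k in (0,1,-1):
    q=[inverse_kinematics(P(a),down(a+np.pi/2+k*np.pi)) for a in (A0,RY)]
    print(k,[None if v is None else round(v[5],2) for v in q])
    if all(v is not None and abs(v[5])<2.9 for v in q) and abs(q[0][5]-q[1][5])<2: break
att=lambda a:down(a+np.pi/2+k*np.pi)
set_gripper(.06); goto(P(A0,.17),att(A0)); line_to(P(A0,.125),.2); print("hit",line_to(P(A0),.06,force_limit=6))
set_gripper(.04); s=state();print(s["grip_width"],s["gripper_force"],s["contact_force"])
for a in np.append(np.linspace(A0,RY,9)[1:],RY-.012):
    line_to(P(a),.06,attitude=att(a)); s=state(); print(round(a-RY,2),np.round(s["contact_force"],1))
pause(.4)
set_gripper(.06); line_to(P(RY,.17),.2)
c=look(.50,-.08,.28);H=hsv(c); cv2.imwrite("pics/a1.png",c["image"])
print("blue",rects(c,(H[...,0]>100)&(H[...,0]<125)&(H[...,1]>120),.0575,300),"pl",rects(c,plates(H),.046,30),s["time"])
E
```

```text
0 [np.float64(-0.45), np.float64(0.44)]
hit False
0.03968988026823209 0.0 [-0.27933049  0.06075491  0.09514475]
0.91 [ 0.9 -0.5  0.3]
0.78 [ 0.1  0.8 -0.1]
0.65 [ 0.5 -0.7  0.5]
0.52 [-0.3  0.1  0.5]
0.39 [-1.1  0.1 -0.6]
0.26 [-1.2  0.5  0.2]
0.13 [-0.9 -0.4 -0.1]
0.0 [-0.5 -0.4 -1.2]
-0.01 [0.2 0.4 0.3]
blue [(0.478, 0.2156, np.float64(-1.547), 229, 212), (0.5099, -0.0847, np.float64(-0.389), 107, 65)] pl [(0.632, -0.3794, np.float64(1.135), 97, 39), (0.7291, -0.1678, np.float64(1.09), 42, 19), (0.425, -0.0889, np.float64(1.38), 23, 16), (0.5787, -0.1674, np.float64(-0.65), 32, 9), (0.5229, 0.3265, np.float64(0.281), 36, 2)] 73.3
```

View pics/a1.png

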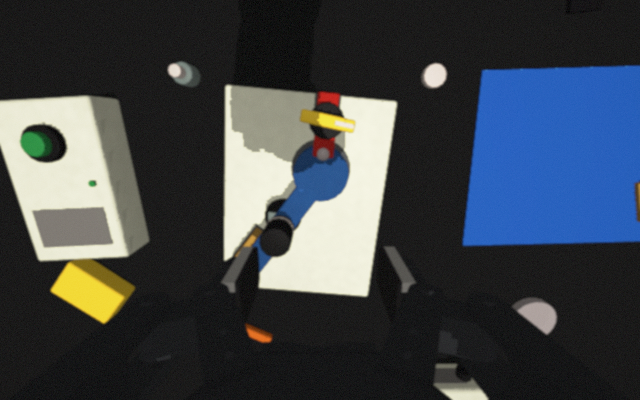

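The arm now lies over the stack at (255,260), with a brass strip showing on one side. I'll measure the angle from above, then tighten.

```bash
python3 - <<'E'
from h import *
c=look(.62,-.17,.24);H=hsv(c); cv2.imwrite("pics/a2.png",c["image"])
for r in rects(c,(H[...,0]>100)&(H[...,0]<125)&(H[...,1]>120),.0575,100): print("blue",r, np.arctan2(r[1]+.0755,r[0]-.4906)-RY)
print("pl",[r for r in rects(c,plates(H),.046,20)])
E
```

```text
blue (0.521, 0.1297, np.float64(0.028), 159, 87) 2.091717971406494
blue (0.5071, -0.084, np.float64(-0.347), 95, 68) 0.19230478114500782
blue (0.597, -0.1575, np.float64(-0.627), 71, 29) 0.01139660349219851
pl [(0.6611, -0.398, np.float64(0.883), 91, 73), (0.726, -0.2002, np.float64(1.099), 97, 16), (0.6059, -0.1822, np.float64(-0.143), 70, 34), (0.9266, -0.3824, np.float64(1.57), 52, 4), (0.6934, -0.2573, np.float64(-1.232), 18, 9)]
```

View pics/a2.png

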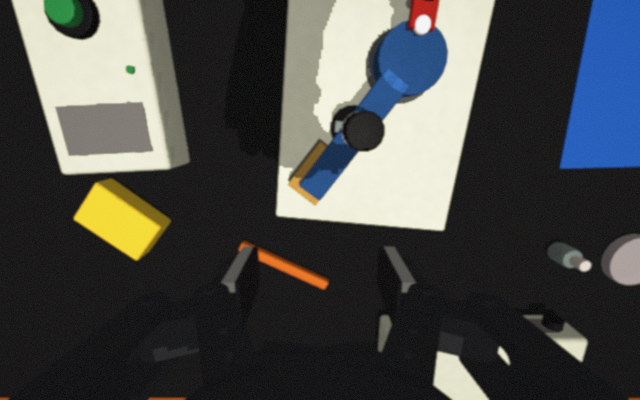

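```bash
python3 - <<'E'
from h import *
turn(1.35,MY-.06,.104,n=8)
c=barlook(); print(state()["time"])
H=hsv(c); k=[r for r in rects(c,(H[...,0]>50)&(H[...,0]<85)&(H[...,1]>110),.073,60)]; print("green",k)
c=look(.458,-.40,.25);H=hsv(c); print("green",rects(c,(H[...,0]>50)&(H[...,0]<85)&(H[...,1]>110),.073,60)); cv2.imwrite("pics/g.png",c["image"])
E
```

```text
hit False
grip 0.01108920637646172 tq [-0.06889013 -0.13156068  0.17085008]
-0.19 w 0.0113 tq [-0.18 -0.25 -0.21] F [ 1.2 -0.3  2.1]
-0.38 w 0.0111 tq [-0.2  -0.41 -0.16] F [ 2.7 -1.7  3.4]
-0.56 w 0.0114 tq [-0.25 -0.63 -0.19] F [ 3.6 -2.2  3. ]
-0.75 w 0.0109 tq [-0.47 -0.82 -0.12] F [ 4.3 -1.5  4.1]
-0.94 w 0.0111 tq [-0.53 -0.86 -0.12] F [ 4.9 -2.8  3.4]
-1.13 w 0.0108 tq [-0.56 -0.84 -0.11] F [ 5.9 -2.3  2.8]
-1.31 w 0.0114 tq [-0.66 -0.87 -0.19] F [ 4.3 -3.6  4. ]
-1.5 w 0.011 tq [-0.96 -0.87  1.52] F [ 4.5 -4.8  3.3]
bar [(0.4281, -0.0706, np.float64(-0.097), 54, 14)]
83.4667
green [(0.4532, -0.3942, np.float64(-1.209), 34, 29)]
green [(0.4542, -0.3959, np.float64(0.001), 29, 28)]
```

View pics/g.png

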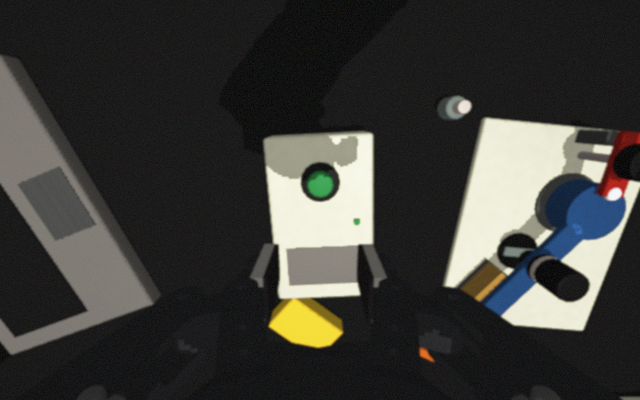

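The screw reached its end stop and the bar is back at the mount's x. Now the button at (0.454,-0.396).

```bash
python3 - <<'E'
from h import *
x,y=.4542,-.396
set_gripper(0.0); goto([x,y,.10],best([x,y,.10],np.pi/2)); pause(.2)
h=line_to([x,y,.070],.02,force_limit=11); pause(.2); s=state(); print(h,s["ee_pos"],s["contact_force"])
line_to([x,y,.15],.1)
c=look(x,y,.25);H=hsv(c); print("green",rects(c,(H[...,0]>50)&(H[...,0]<85)&(H[...,1]>110),.073,60))
c=look(.62,-.17,.24);H=hsv(c)
for r in rects(c,(H[...,0]>100)&(H[...,0]<125)&(H[...,1]>120),.0555,100): print("blue",r, np.arctan2(r[1]+.0755,r[0]-.4906)-RY)
c=barlook(); print(state()["time"])
E
```

```text
True [ 0.45412197 -0.39594603  0.07903673] [-1.14674727  1.37392668  5.76870346]
green [(0.4543, -0.3962, np.float64(-0.002), 29, 28)]
blue (0.5213, 0.1296, np.float64(0.026), 159, 85) 2.0902163384039127
blue (0.5072, -0.0843, np.float64(-0.359), 95, 68) 0.18054736481412387
blue (0.597, -0.158, np.float64(-0.647), 70, 29) 0.008455103756289994
bar [(0.4284, -0.0705, np.float64(-0.106), 54, 14)]
91.5917
```

The stop height leaves it open whether the button was fully down, so I press again, deeper.

```bash
python3 - <<'E'
from h import *
x,y=.4542,-.396
set_gripper(0.0); goto([x,y,.10],best([x,y,.10],np.pi/2)); pause(.3); print(state()["contact_force"])
for z in (.084,.082,.080,.078,.076,.0745,.0735,.0725):
    h=line_to([x,y,z],.02,force_limit=22); pause(.15); s=state(); print(z,h,round(s["ee_pos"][2],4),np.round(s["contact_force"],1))
    if h or s["contact_force"][2]>15: break
pause(.2); line_to([x,y,.15],.1); pause(.3)
goto([.45,-.2,.30],best([.45,-.2,.30],np.pi/2)); print(state()["time"],state()["contact_force"])
E
```

```text
[ 0.77608795 -0.19327412 -0.27581705]
0.084 False 0.0841 [-1.2  0.6  1.8]
0.082 False 0.0822 [-1.   0.3  3.1]
0.08 False 0.0802 [-1.5  0.   4.1]
0.078 False 0.079 [-1.8  1.6  9.5]
0.076 False 0.0788 [-4.1  3.8 19.7]
98.5667 [ 0.38954621  0.04058699 -0.30492854]
```

```bash
python3 - <<'E'
from h import *
pause(.5); print(finish_job())
E
```

```text
the job is handed in; nothing more can be done
None
```

I handed the job in at about 99 s with no verdict returned: by measurement, five plates lie squarely on the rest, the arm is about 0.01 rad off square, the screw is at its end stop, and the button was pressed to its stop and released.

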